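Gauge the pulled horseshoe and point out the new one that matches

TASK

The horseshoe lying in the sliding length gauge is to be replaced by a new one of the same length. With the fingertips, push the gauge's sliding jaw up until the shoe is snug between both jaws, and leave the jaw there. Then point at the toe of the one new shoe in the row that is as long as the gauged shoe: hold the fingertips still, pointing down a couple of centimetres above it, for three seconds or more and finish still pointing there; touch no shoe and disturb nothing else.

Things in the scene. Friction and masses are not known exactly. Their poses are not given: they have to be found in the camera images.
- gauge: sliding length gauge: a big calliper lying flat, fixed, on the left. Origin on the worktop amid its shoe bay, x along the beam in the closing direction, z up. Ruled aluminium beam 24 mm wide, top at 15 mm, at y = -92 mm; steel fixed jaw: a bar across, 17 mm high, y -86 to +64 mm, inner face at x = +75 mm. The shoe lies flat on the worktop between the jaws, toe to the fixed jaw
- slide (a joint): travel of the sliding jaw along the gauge's +x, m: 0 = fully open, 0.085 = end stop; starts at 0 to 0.022 and stays where it is left. Gap between the jaw faces = 0.185 minus this value. It slides against about 2 N of friction, and 1 to 3 N more while it pushes the shoe along; once the shoe is snug it stops dead
- slide_face (a point): on the inner face of the sliding jaw (a steel bar like the fixed jaw, 17 mm high), 9 mm above the worktop, at the gauge's y = 0; axes as the gauge's. A fixed heap of old shoes lies on the robot's side of the gauge's rear end (x up to 0.47 m, y -0.03 to 0.17 m, up to 0.1 m high): keep the gripper clear of it
- thumb_plate (a point): centre of the rear face of the thumb plate: an upright dark steel plate (34 mm wide, 9 mm thick, 20 to 56 mm above the worktop) at the rear of the jaw's carriage, over the beam. Push it along the gauge's +x. 40 mm above the worktop, 52 mm behind the jaw face; axes as the gauge's. Behind it lies bare beam (top 15 mm) and an end stop 24 mm high at the gauge's x = -183 to -167 mm
- pulled_a: one of two used steel horseshoes, 9 mm thick. One lies between the jaws of the gauge (centre within 15 mm of its origin along x, 10 mm along y), the other waits flat on the worktop beyond the beam (centre at the gauge's y = -195 mm); which is which varies. Their lengths are not told: gauge it. Origin at the centre of its underside, x to the toe
- pulled_b: the other of the two used horseshoes; see pulled_a
- new_short: the shortest new steel horseshoe: 112 mm long from toe to heels, 133 mm wide, 9 mm thick. The three new shoes lie in a row on the right, toes to the robot, in any order. Origin at the centre of its underside, x towards the toe
- new_medium: the new steel horseshoe of middle size: 121 mm long, 144 mm wide, 10 mm thick, otherwise as new_short
- new_long: the longest new steel horseshoe: 132 mm long, 149 mm wide, 9 mm thick, otherwise as new_short
- new_short_toe (a point): top of the toe of new_short: middle of the web at the closed end of the shoe, 9 mm above the worktop
- new_medium_toe (a point): top of the toe of new_medium, the same point
- new_long_toe (a point): top of the toe of new_long, the same point
- hammer: farrier's hammer, 300 mm long, lying in front of the row of new shoes, to be left alone
- pritchel: pointed steel punch 213 mm long, 19 mm thick, lying along the back wall, to be left alone

How it is judged (in metres and radians):
On the way, in this order (a step that is already met when the one before it is completed fails the run):
1. the sliding jaw is pushed up until the shoe in the gauge is snug between both jaws (within 3 mm) (((x of pulled_a in the frame of gauge between -0.03 and 0.035 m and y of pulled_a in the frame of gauge between -0.03 and 0.03 m and value of joint slide between 0.07 and 0.076 m) or (x of pulled_b in the frame of gauge between -0.03 and 0.035 m and y of pulled_b in the frame of gauge between -0.03 and 0.03 m and value of joint slide between 0.05 and 0.056 m))), for 0.3 s.
2. the tool point is held just above the toe of the matching new shoe for two and a half seconds (((x of pulled_a in the frame of gauge between -0.03 and 0.035 m and y of pulled_a in the frame of gauge between -0.03 and 0.03 m and value of joint slide between 0.07 and 0.076 m and horizontal distance between the grasp point and new_short_toe below 0.03 m and height (world z) of the grasp point between 0.03 and 0.085 m and angle between the grasp point's own z axis and vertical above 2.35 rad) or (x of pulled_b in the frame of gauge between -0.03 and 0.035 m and y of pulled_b in the frame of gauge between -0.03 and 0.03 m and value of joint slide between 0.05 and 0.056 m and horizontal distance between the grasp point and new_long_toe below 0.03 m and height (world z) of the grasp point between 0.03 and 0.085 m and angle between the grasp point's own z axis and vertical above 2.35 rad))), for 2.5 s.
At the end, for the whole second after the job is handed in: The gauge's sliding jaw is within 3 mm of snug on the shoe lying between the jaws, and the tool point stands within 30 mm (horizontally) of the toe of the new shoe of the same length, 30 to 85 mm above the worktop, pointing down within 45 degrees; all shoes lie at rest (((x of pulled_a in the frame of gauge between -0.03 and 0.035 m and y of pulled_a in the frame of gauge between -0.03 and 0.03 m and value of joint slide between 0.07 and 0.076 m and horizontal distance between the grasp point and new_short_toe below 0.03 m and height (world z) of the grasp point between 0.03 and 0.085 m and angle between the grasp point's own z axis and vertical above 2.35 rad) or (x of pulled_b in the frame of gauge between -0.03 and 0.035 m and y of pulled_b in the frame of gauge between -0.03 and 0.03 m and value of joint slide between 0.05 and 0.056 m and horizontal distance between the grasp point and new_long_toe below 0.03 m and height (world z) of the grasp point between 0.03 and 0.085 m and angle between the grasp point's own z axis and vertical above 2.35 rad)) and linear speed of each of pulled_a, pulled_b, new_short, new_medium, new_long below 0.01 m/s); the robot touches nothing.
It fails at once if the robot touches a shoe (the shoe in the gauge may be moved only by the jaw) (contact force between any of the fingers, the arm and new_short above 0.5 N or contact force between any of the fingers, the arm and new_medium above 0.5 N or contact force between any of the fingers, the arm and new_long above 0.5 N or contact force between any of the fingers, the arm and pulled_a above 0.5 N or contact force between any of the fingers, the arm and pulled_b above 0.5 N).
It fails at once if a shoe is lifted or carried off the worktop (height (world z) of any of new_short, new_medium, new_long, pulled_a, pulled_b above 0.02 m).
It fails at once if a new shoe is shifted by more than 8 mm (distance of any of new_short, new_medium, new_long from where it was at the start of the episode above 0.008 m).
It fails at once if the hammer or the punch near the work is moved by more than 15 mm (distance of any of hammer, pritchel from where it was at the start of the episode above 0.015 m).
It also fails if it takes over 54 s, if anything falls off the work surface, if the arm or the gripper's body presses on something with over 40 N, if the wrist force passes 120 N, or if a joint passes its speed limit or range.

ROBOT

A 6-joint arm with a two-finger parallel gripper is mounted at the origin on the work surface; the furniture and walls round the work are solid. World frame = base frame: x ahead of the robot, y to its left, z up, the work surface at z = 0. Lengths are in mm, angles in rad, forces in N, time in s.
With the tool pointing down it reaches from about 300 to 850 mm from the base axis. Payload 5.4 kg.
Tool frame: the origin (TCP) lies between the finger pads, 19 mm behind the fingertips; this is the grasp point; z points along the fingers, y is the line along which they close (so a half turn about z gives the same grasp; the last joint's range is limited). The gripper opens to 85 mm and grips with 20 to 120 N. Pads are 22 mm wide; open, the fingers measure 114 mm over their backs; the gripper's body (76 mm by 85 mm) begins 54 mm behind the grasp point. The pads swing forward as they close: fully open they stand 13 mm farther back than shut.
Start: joints at [-0.947, 0.158, 1.597, -0, 1.386, -0.21], TCP at [425.757, -386.442, 249.999] pointing down, gripper open.
Joint ranges: [-2.91, 2.91], [-0.94, 2.29], [0.18, 2.7], [-1.29, 4.43], [0.17, 2.64], [-3, 3]. Speed limits (rad/s): [2.57, 2.57, 3.14, 3.14, 3.14, 3.14].

INTERFACE

Orientations are given as [roll, pitch, yaw] about the fixed x, y, z axes, in that order (R = Rz(yaw) Ry(pitch) Rx(roll)).
In Python, from cell import status, vision, finish_job, spot_in, trace, mark_of gives the robot as it stands.
- The arm moves only by the tool drive_tool, never from a script. Its argument "deltas" is a list of rows, each a list of 2 entries, a list of its own where there are three numbers: the shift along the tool's x, y, z normalised to -1 to 1, where 1 is 0.8 m, then the turn, a rotation vector about the tool's x, y, z normalised to -1 to 1, where 1 is 2 rad. In form: [[[x, y, z], [rx, ry, rz]], ...]. A call has 1 to 10 rows; each row is the pose to reach, as a shift and turn from the pose commanded when the call began, along the tool's axes at that moment; what a row does not reach only later rows make up. A row lasts 1/10 s, in which the tool goes at most 50 mm and 8.59 degrees, less where a joint would pass 70% of its speed; a pose out of reach is approached as far as the arm can. A call with a number of a shift or a turn outside -1 to 1 is refused whole. A call with a gripper value outside its range is refused whole. "claw" is the closure, from 0 (fully open) to 1 (shut), set as the call begins (left out, the last holds). The fingers move at their own pace and stop on an object; "squeeze" is the grip in N (left out, the last holds). Time passes only in rows, so rows that repeat a pose let the fingers close. It gives the time, the measured TCP pose, the force, the opening and the grip force at its end, in the units of the state.
- status.observe(): the state, without advancing time (a new reading comes with each control period).
- vision.get_image(name): name is "scene" or "top" or "wrist"; returns (picture, depth): 400x640x3 uint8, blue, green, red; 400x640 float32, mm along the optical axis (not along the pixel's ray), 0 where there is no reading.
- vision.calibration(name): a dict with "fov_y" (degrees; the focal length in pixels is half the picture's height over the tangent of half this angle, whatever the lens; pixels are square), "cx", "cy" (the principal point, pixels), "R" (3x3) and "t" (3): a world point X has camera coordinates R X + t. Camera axes: x right, y down, z forward; pixel columns grow to the right and rows downward; lengths in mm; the calibration is good to about 2 mm. A picture is of the moment at which its call begins: read the wrist's pose just before it. calibration takes no time and is no camera call; for the wrist camera it gives the pose at the moment of the call.
- finish_job(): hands the job in; it is judged then, once.
Trained networks look in the newest picture that a camera, given by its name, has taken for a name from the list of things; names that differ only in an ending like _2 or _b are one class to them, and where a whole thing is asked for, a point or a joint stands for the part that bears it (a point fixed in the world has none). Each returns a list of dicts, best first, with "p" (0 to 1); they miss things now and then, are a little off and sometimes report something else, mostly with a low value. They report only what shows in the picture. A call takes as long as a camera call.
- spot_in(camera, target): "rect" ([left, top, right, bottom] in pixels, round what is visible of it).
- trace(camera, target): "pixels" (400x640 bool, what is visible of it) and "rect" ([left, top, right, bottom] in pixels, round what is visible of it).
- mark_of(camera, target): "xy" ([column, row] in pixels: a listed point, or the origin of a listed thing).
The state is a dict: "time_s": time; "joint_pos": joint angles; "dq": joint speeds; "effort": joint torques, N m; "tcp_pos": TCP position; "eef_rot": TCP orientation; "contact_force": force on the tool from outside, world axes, zero at the start; "wrist_torque": the same for the moment, N m; "finger_gap": opening from 0.0 (shut) to 1.0 (fully open); "grip_force": force on a finger pad.
Only numpy, scipy, OpenCV 4.12 (cv2) and the standard library are available. Lean on these libraries where they do the work, as an engineer would, in place of code of your own. Each camera call takes 0.05 s, during which the arm holds its last target. There are 200 camera calls.

## Working session

There is one attempt and no reset: what is moved stays moved. The work goes in short steps, Python scripts to look and compute and a tool call to move; the robot and the scene stay as the last step left them, time stands still between calls to the robot, and variables do not carry over. Pictures are saved under pics/ and viewed, at most 10 in all, crops included, and the job is handed in when it is done.

Besides the shell and the picture viewer there is one more tool, called as name(argument=value, ...), one argument or row to a line, values as JSON. drive_tool: Moves the arm, as the interface text tells. Its arguments: {"type":"object","properties":{"deltas":{"type":"array"},"claw":{"type":"number"},"squeeze":{"type":"number"}},"required":["deltas"]}

```bash
mkdir -p pics; cat > h.py <<'E'
import numpy as np, cv2
from cell import status, vision, finish_job, spot_in, trace, mark_of
def cal(n):
    c=vision.calibration(n); f=200/np.tan(np.radians(c["fov_y"])/2); return f,c["cx"],c["cy"],np.array(c["R"]),np.array(c["t"])
def onplane(n,u,v,z):
    f,cx,cy,R,t=cal(n); d=R.T@np.array([(u-cx)/f,(v-cy)/f,1]); o=-R.T@t
    return o+d*(z-o[2])/d[2]
def bydepth(n,u,v,D):
    f,cx,cy,R,t=cal(n); z=D[int(round(v)),int(round(u))]
    return R.T@(np.array([(u-cx)/f*z,(v-cy)/f*z,z])-t)
def proj(n,X):
    f,cx,cy,R,t=cal(n); p=R@np.array(X)+t; return cx+f*p[0]/p[2], cy+f*p[1]/p[2]
E
python3 - <<'E'
from h import *
for n in ("top","scene"):
    p,D=vision.get_image(n); cv2.imwrite(f"pics/{n}1.png",p); np.save(n+"D",D)
    for k,z in (("slide_face",9),("thumb_plate",40),("gauge",0),("pulled_a",0),("new_short_toe",9),("new_medium_toe",9),("new_long_toe",9)):
        for m in mark_of(n,k)[:3]: print(n,k,np.round(m["xy"]),round(m["p"],2),np.round(onplane(n,*m["xy"],z)))
s=status.observe();print(s["tcp_pos"],s["eef_rot"],s["time_s"],s["contact_force"])
E
```

```text
top slide_face [264. 236.] 0.86 [416. 273.   9.]
top thumb_plate [278. 209.] 0.83 [504. 222.  40.]
top pulled_a [232. 175.] 0.68 [620. 379.   0.]
top new_short_toe [380. 207.] 0.66 [ 505. -117.    9.]
top new_short_toe [236. 236.] 0.45 [414. 367.   9.]
top new_medium_toe [332. 197.] 0.74 [541.  42.   9.]
top new_long_toe [432. 197.] 0.75 [ 538. -291.    9.]
top new_long_toe [380. 193.] 0.47 [ 553. -117.    9.]
scene slide_face [282. 266.] 0.89 [429. 272.   9.]
scene slide_face [376. 190.] 0.46 [ 548. -122.    9.]
scene thumb_plate [287. 234.] 0.75 [501. 221.  40.]
scene pulled_a [222. 239.] 0.91 [612. 379.   0.]
scene pulled_a [251. 285.] 0.75 [422. 369.   0.]
scene new_medium_toe [329. 209.] 0.96 [553.  51.   9.]
[ 425.75480463 -386.45234194  250.03875216] [3.14156240e+00 1.81196430e-05 8.33796649e-01] 0.8 [-0.38527663 -0.00738798 -0.17046826]
```

View pics/top1.png

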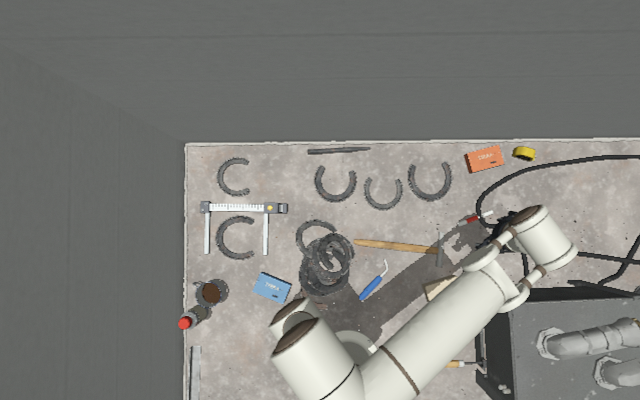

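View pics/scene1.png

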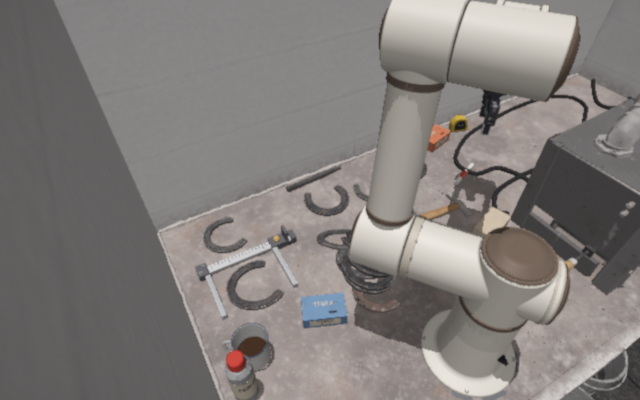

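```bash
cat >> h.py <<'E'
from scipy.spatial.transform import Rotation as Ro
def delta(X,yaw=np.pi/2):
    s=status.observe(); A=Ro.from_euler("xyz",s["eef_rot"]); B=Ro.from_euler("xyz",[np.pi,0,yaw])
    d=A.inv().apply(np.array(X)-s["tcp_pos"])/800; r=(A.inv()*B).as_rotvec()/2
    print("delta",np.round(d,4),np.round(r,4),"from",np.round(s["tcp_pos"],1))
E
python3 - <<'E'
from h import *
delta([470,190,300])
for k in ("new_short","new_medium","new_long"):
    for m in trace("top",k)[:3]: print(k,m["p"],m["rect"],m["pixels"].sum())
E
```

```text
delta [ 0.5707 -0.4433 -0.0625] [ 0.      0.     -0.3685] from [ 425.8 -386.5  250. ]
new_short 0.83 [361.9, 176.5, 402.7, 210.7] 429
new_short 0.28 [262.3, 204.8, 282.1, 256.0] 381
new_medium 0.96 [319.5, 162.7, 358.2, 203.5] 621
new_long 0.91 [407.6, 161.7, 451.4, 203.4] 573
```

drive_tool(
  deltas=[
    [[0.571,-0.443,-0.063],[0,0,-0.3685]],
    [[0.571,-0.443,-0.063],[0,0,-0.3685]],
    [[0.571,-0.443,-0.063],[0,0,-0.3685]],
    [[0.571,-0.443,-0.063],[0,0,-0.3685]],
    [[0.571,-0.443,-0.063],[0,0,-0.3685]],
    [[0.571,-0.443,-0.063],[0,0,-0.3685]],
    [[0.571,-0.443,-0.063],[0,0,-0.3685]],
    [[0.571,-0.443,-0.063],[0,0,-0.3685]],
    [[0.571,-0.443,-0.063],[0,0,-0.3685]],
    [[0.571,-0.443,-0.063],[0,0,-0.3685]],
  ],
  claw=1,
)

```text
time_s: 1.95
tcp_pos: [464.0, 112.2, 294.0]
eef_rot: [3.14, 0.0, 1.571]
contact_force: [1.6, -1.0, 1.1]
finger_gap: -0.003
grip_force: 0.0
```

drive_tool(
  deltas=[
    [[0,0,0],[0,0,0]],
    [[0,0,0],[0,0,0]],
  ],
)

```text
time_s: 2.15
tcp_pos: [464.0, 111.1, 293.5]
eef_rot: [3.141, 0.0, 1.574]
contact_force: [0.5, 0.2, -0.3]
finger_gap: -0.003
grip_force: 0.0
```

```bash
python3 - <<'E'
from h import *
for n in ("wrist","top"):
    p,D=vision.get_image(n); cv2.imwrite(f"pics/{n}2.png",p); np.save(n+"D",D)
    for k,z in (("slide_face",9),("thumb_plate",40),("gauge",0),("pulled_a",0),("new_short_toe",9),("new_medium_toe",9),("new_long_toe",9)):
        for m in mark_of(n,k)[:2]: print(n,k,np.round(m["xy"]),round(m["p"],2),np.round(onplane(n,*m["xy"],z)),np.round(bydepth(n,*m["xy"],D)))
s=status.observe();print(s["time_s"],s["finger_gap"],s["eef_rot"],s["tcp_pos"])
E
```

```text
wrist slide_face [286.  29.] 0.71 [420. 271.   9.] [420. 270.  15.]
wrist thumb_plate [364.  71.] 0.8 [511. 221.  40.] [509. 219.  54.]
wrist new_medium_toe [379. 209.] 0.87 [543.  42.   9.] [543.  42.   9.]
top slide_face [265. 236.] 0.75 [413. 269.   9.] [413. 269.  13.]
top thumb_plate [280. 209.] 0.61 [504. 215.  40.] [488. 150. 616.]
top pulled_a [231. 178.] 0.65 [609. 384.   0.] [608. 383.   5.]
top pulled_a [234. 237.] 0.55 [413. 373.   0.] [413. 373.  -1.]
top new_short_toe [380. 207.] 0.89 [ 506. -116.    9.] [ 506. -116.    7.]
top new_medium_toe [332. 196.] 0.7 [544.  43.   9.] [544.  43.  12.]
top new_long_toe [433. 199.] 0.82 [ 532. -292.    9.] [ 533. -294.    1.]
2.95 -0.0008233733048295013 [-3.14155240e+00 -3.52072598e-05  1.57081767e+00] [464.14229602 110.21104645 293.41882538]
```

View pics/wrist2.png

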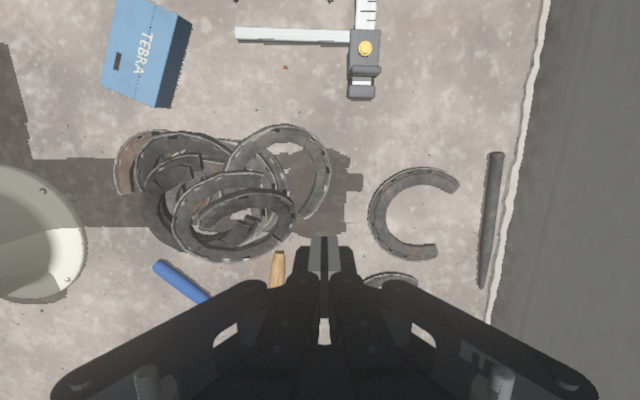

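```bash
python3 - <<'E'
from h import *
D=np.load("wristD.npy"); f,cx,cy,R,t=cal("wrist")
v,u=np.mgrid[0:400,0:640]; P=(np.stack([(u-cx)/f*D,(v-cy)/f*D,D],-1)-t)@R
g=(v<115)&(u>320)&(u<400)&(D>0)
for lo,hi in((48,62),(20,30),(13,17)):
    Q=P[g&(P[...,2]>lo)&(P[...,2]<hi)]; print(lo,hi,len(Q),Q.min(0).round(),Q.max(0).round())
# profile along plate column
for r in range(25,104,3): print(r,P[r,358:372:6].round().tolist())
E
```

```text
48 62 285 [495. 218.  48.] [528. 227.  56.]
20 30 1312 [494. 194.  20.] [530. 270.  30.]
13 17 904 [461. 193.  13.] [525. 302.  17.]
25 [[506.0, 276.0, 13.0], [513.0, 276.0, 14.0], [520.0, 276.0, 12.0]]
28 [[506.0, 273.0, 14.0], [513.0, 273.0, 12.0], [520.0, 273.0, 12.0]]
31 [[505.0, 268.0, 20.0], [512.0, 268.0, 22.0], [519.0, 267.0, 23.0]]
34 [[505.0, 265.0, 21.0], [512.0, 265.0, 22.0], [519.0, 264.0, 23.0]]
37 [[505.0, 261.0, 23.0], [512.0, 261.0, 23.0], [519.0, 261.0, 22.0]]
40 [[505.0, 258.0, 22.0], [512.0, 257.0, 27.0], [519.0, 258.0, 22.0]]
43 [[505.0, 255.0, 21.0], [511.0, 253.0, 33.0], [519.0, 254.0, 29.0]]
46 [[505.0, 250.0, 31.0], [511.0, 250.0, 33.0], [519.0, 250.0, 30.0]]
49 [[505.0, 247.0, 30.0], [512.0, 247.0, 32.0], [519.0, 247.0, 32.0]]
52 [[505.0, 244.0, 27.0], [512.0, 244.0, 32.0], [519.0, 244.0, 29.0]]
55 [[506.0, 242.0, 22.0], [512.0, 241.0, 28.0], [520.0, 242.0, 21.0]]
58 [[506.0, 239.0, 23.0], [465.0, 183.0, 416.0], [520.0, 238.0, 23.0]]
61 [[506.0, 235.0, 22.0], [513.0, 235.0, 21.0], [520.0, 235.0, 23.0]]
64 [[506.0, 232.0, 23.0], [513.0, 232.0, 21.0], [521.0, 
[... 225 characters left out ...]
6 [[507.0, 219.0, 17.0], [514.0, 219.0, 22.0], [520.0, 218.0, 33.0]]
79 [[508.0, 216.0, 13.0], [515.0, 216.0, 14.0], [523.0, 216.0, 13.0]]
82 [[508.0, 212.0, 12.0], [515.0, 212.0, 14.0], [523.0, 212.0, 13.0]]
85 [[507.0, 208.0, 22.0], [514.0, 208.0, 22.0], [522.0, 208.0, 22.0]]
88 [[507.0, 205.0, 23.0], [514.0, 205.0, 22.0], [522.0, 205.0, 22.0]]
91 [[507.0, 201.0, 22.0], [514.0, 201.0, 23.0], [522.0, 201.0, 22.0]]
94 [[507.0, 198.0, 23.0], [514.0, 198.0, 24.0], [522.0, 198.0, 23.0]]
97 [[508.0, 194.0, 21.0], [515.0, 194.0, 20.0], [522.0, 194.0, 22.0]]
100 [[510.0, 191.0, -2.0], [518.0, 191.0, -1.0], [526.0, 191.0, -1.0]]
103 [[510.0, 187.0, -0.0], [518.0, 187.0, -1.0], [526.0, 187.0, -2.0]]
```

```bash
python3 - <<'E'
from h import *
delta([511.5,190,150]); 
E
```

```text
delta [0.0997 0.0592 0.1793] [-0. -0.  0.] from [464.1 110.2 293.4]
```

drive_tool(
  deltas=[
    [[0.1,0.059,0],[0,0,0]],
    [[0.1,0.059,0],[0,0,0]],
    [[0.1,0.059,0.06],[0,0,0]],
    [[0.1,0.059,0.12],[0,0,0]],
    [[0.1,0.059,0.179],[0,0,0]],
    [[0.1,0.059,0.179],[0,0,0]],
    [[0.1,0.059,0.179],[0,0,0]],
  ],
)

```text
time_s: 3.65
tcp_pos: [511.3, 190.2, 150.8]
eef_rot: [-3.141, 0.0, 1.571]
contact_force: [0.5, 0.6, 1.6]
finger_gap: -0.001
grip_force: 0.0
```

```bash
python3 - <<'E'
from h import *
p,D=vision.get_image("wrist"); f,cx,cy,R,t=cal("wrist"); cv2.imwrite("pics/w3.png",p)
v,u=np.mgrid[0:400,0:640]; P=(np.stack([(u-cx)/f*D,(v-cy)/f*D,D],-1)-t)@R
g=(D>0)&(abs(P[...,0]-511)<40)&(P[...,1]>195)&(P[...,1]<300)
for lo,hi in((48,62),(20,26),(13,17)):
    Q=P[g&(P[...,2]>lo)&(P[...,2]<hi)]; print(lo,hi,len(Q),Q.min(0).round(1),Q.max(0).round(1)) if len(Q) else 0
delta([511.5,196,57])
E
```

```text
48 62 617 [496.5 218.6  48.2] [529.9 229.5  58.6]
20 26 2756 [496.  195.1  20.1] [532.8 271.9  26. ]
13 17 1239 [471.3 209.8  13.6] [528.5 300.   17. ]
delta [ 0.007  -0.0022  0.1197] [ 0.0018 -0.0002 -0.    ] from [512.9 190.4 152.8]
```

View pics/w3.png

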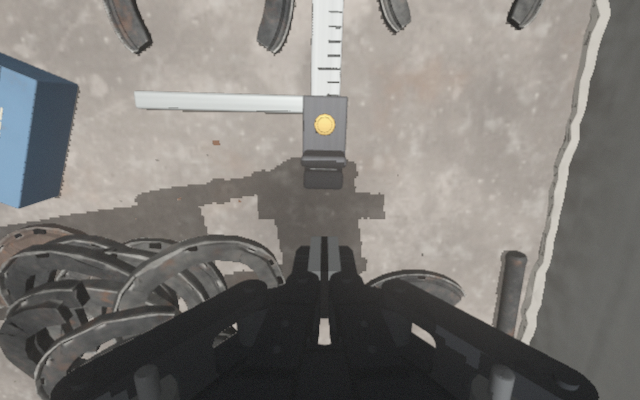

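The wrist view shows the plate at about (325,158) ahead of the closed fingers, aligned with the beam, and nothing in the way.

drive_tool(
  deltas=[
    [[0.0,0,0.04],[0,0,0]],
    [[0.0,0,0.08],[0,0,0]],
    [[0.007,0,0.118],[0,0,0]],
    [[0.007,0,0.118],[0,0,0]],
    [[0.007,0,0.118],[0,0,0]],
  ],
)

```text
time_s: 4.2
tcp_pos: [513.5, 196.1, 58.7]
eef_rot: [3.138, -0.001, 1.571]
contact_force: [0.4, 0.4, 0.8]
finger_gap: 0.003
grip_force: 0.0
```

drive_tool(
  deltas=[
    [[0.005,0,0],[0,0,0]],
    [[0.01,0,0],[0,0,0]],
    [[0.015,0,0],[0,0,0]],
    [[0.02,0,0],[0,0,0]],
    [[0.025,0,0],[0,0,0]],
    [[0.03,0,0],[0,0,0]],
  ],
)

```text
time_s: 4.8
tcp_pos: [511.7, 220.0, 56.1]
eef_rot: [3.141, 0.0, 1.571]
contact_force: [2.1, -2.4, 0.9]
finger_gap: -0.004
grip_force: 1.1
```

drive_tool(
  deltas=[
    [[0.005,0,0],[0,0,0]],
    [[0.01,0,0],[0,0,0]],
    [[0.015,0,0],[0,0,0]],
    [[0.02,0,0],[0,0,0]],
    [[0.025,0,0],[0,0,0]],
    [[0.03,0,0],[0,0,0]],
    [[0.035,0,0],[0,0,0]],
  ],
)

```text
time_s: 5.5
tcp_pos: [511.6, 247.8, 55.8]
eef_rot: [3.141, 0.0, 1.571]
contact_force: [3.6, -4.2, -1.0]
finger_gap: -0.0
grip_force: 2.0
```

drive_tool(
  deltas=[
    [[0.002,0,0],[0,0,0]],
    [[0.004,0,0],[0,0,0]],
    [[0.004,0,0],[0,0,0]],
  ],
)

```text
time_s: 5.8
tcp_pos: [511.2, 251.3, 55.8]
eef_rot: [-3.141, -0.0, 1.571]
contact_force: [1.1, -2.3, -0.8]
finger_gap: 0.001
grip_force: 1.2
```

drive_tool(
  deltas=[
    [[0.001,0,0],[0,0,0]],
    [[0.0025,0,0],[0,0,0]],
    [[0.0025,0,0],[0,0,0]],
  ],
)

```text
time_s: 6.1
tcp_pos: [511.3, 253.1, 55.8]
eef_rot: [-3.141, -0.0, 1.571]
contact_force: [2.2, -3.1, 1.4]
finger_gap: 0.001
grip_force: 1.6
```

drive_tool(
  deltas=[
    [[0.001,0,0],[0,0,0]],
    [[0.0025,0,0],[0,0,0]],
    [[0.0025,0,0],[0,0,0]],
  ],
)

```text
time_s: 6.4
tcp_pos: [511.3, 255.1, 55.8]
eef_rot: [-3.142, -0.0, 1.571]
contact_force: [1.8, -3.6, -0.1]
finger_gap: -0.003
grip_force: 1.6
```

drive_tool(
  deltas=[
    [[0.001,0,0],[0,0,0]],
    [[0.0025,0,0],[0,0,0]],
    [[0.0025,0,0],[0,0,0]],
  ],
)

```text
time_s: 6.7
tcp_pos: [511.4, 257.2, 55.8]
eef_rot: [3.142, -0.0, 1.571]
contact_force: [2.9, -3.4, 1.0]
finger_gap: 0.001
grip_force: 1.5
```

drive_tool(
  deltas=[
    [[0.001,0,0],[0,0,0]],
    [[0.0025,0,0],[0,0,0]],
    [[0.0025,0,0],[0,0,0]],
  ],
)

```text
time_s: 7.0
tcp_pos: [511.5, 258.6, 55.8]
eef_rot: [3.142, 0.001, 1.571]
contact_force: [1.9, -5.8, 1.2]
finger_gap: -0.002
grip_force: 3.0
```

```bash
python3 - <<'E'
from h import *
p,D=vision.get_image("wrist"); f,cx,cy,R,t=cal("wrist"); cv2.imwrite("pics/w4.png",p)
print(status.observe()["contact_force"],status.observe()["tcp_pos"])
E
```

```text
[ 1.28569984 -5.76698143  1.79900087] [511.40377111 258.54092713  55.80770529]
```

View pics/w4.png

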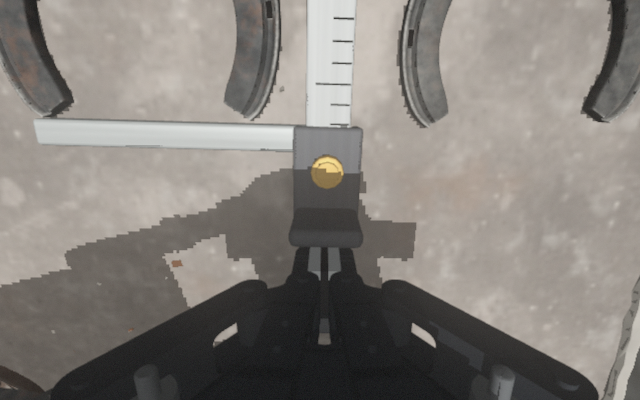

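The image shows the left heel at (60,118) right at the jaw face (row 120), so the jaw is at the shoe. I'll keep pushing gently.

drive_tool(
  deltas=[
    [[0.001,0,0],[0,0,0]],
    [[0.0025,0,0],[0,0,0]],
    [[0.0025,0,0],[0,0,0]],
  ],
)

```text
time_s: 7.35
tcp_pos: [511.5, 259.1, 55.8]
eef_rot: [-3.141, 0.004, 1.571]
contact_force: [1.4, -12.2, 4.2]
finger_gap: -0.0
grip_force: 6.2
```

drive_tool(
  deltas=[
    [[0.001,0,0],[0,0,0]],
    [[0.0025,0,0],[0,0,0]],
    [[0.0025,0,0],[0,0,0]],
  ],
)

```text
time_s: 7.65
tcp_pos: [511.5, 259.4, 55.8]
eef_rot: [-3.14, 0.007, 1.572]
contact_force: [0.3, -18.2, 5.3]
finger_gap: -0.005
grip_force: 9.6
```

drive_tool(
  deltas=[
    [[0.001,0,0],[0,0,0]],
    [[0.0025,0,0],[0,0,0]],
    [[0.0025,0,0],[0,0,0]],
  ],
)

```text
time_s: 7.95
tcp_pos: [511.5, 259.8, 55.8]
eef_rot: [-3.139, 0.01, 1.572]
contact_force: [0.2, -26.6, 7.8]
finger_gap: 0.005
grip_force: 13.0
```

drive_tool(
  deltas=[
    [[-0.01,0,0],[0,0,0]],
    [[-0.03,0,0],[0,0,0]],
    [[-0.04,0,-0.02],[0,0,0]],
    [[-0.04,0,-0.08],[0,0,0]],
    [[-0.04,0,-0.14],[0,0,0]],
    [[-0.04,0,-0.2],[0,0,0]],
    [[-0.04,0,-0.25],[0,0,0]],
    [[-0.04,0,-0.25],[0,0,0]],
    [[-0.04,0,-0.25],[0,0,0]],
  ],
)

```text
time_s: 8.85
tcp_pos: [511.4, 233.3, 256.6]
eef_rot: [3.14, -0.001, 1.571]
contact_force: [-0.1, -0.6, 0.5]
finger_gap: -0.002
grip_force: 0.0
```

```bash
python3 - <<'E'
from h import *
p,D=vision.get_image("wrist"); f,cx,cy,R,t=cal("wrist"); cv2.imwrite("pics/w5.png",p)
v,u=np.mgrid[0:400,0:640]; P=(np.stack([(u-cx)/f*D,(v-cy)/f*D,D],-1)-t)@R
z=P[...,2]
for x0 in (375,385,480):
    for a,b in ((260,350),(420,490)):
        m=(D>0)&(abs(P[...,0]-x0)<6)&(P[...,1]>a)&(P[...,1]<b)&(z>13)&(z<25)
        Q=P[m]; print(x0,a,len(Q), Q[:,1].min().round(1) if len(Q) else 0, Q[:,1].max().round(1) if len(Q) else 0)
m=(D>0)&(abs(P[...,0]-513)<16)&(P[...,1]>240)&(P[...,1]<330)&(z>45)&(z<65); Q=P[m]; print("plate",len(Q),Q.min(0).round(1),Q.max(0).round(1))
delta([532,-285,250])
E
```

```text
375 260 124 310.6 323.7
375 420 0 0 0
385 260 123 310.6 323.7
385 420 0 0 0
480 260 102 308.5 320.5
480 420 0 0 0
plate 280 [497.3 267.7  45.3] [527.3 277.7  54.6]
delta [-0.6475  0.0266  0.0056] [-0.0009 -0.0002  0.0001] from [510.6 233.  254.7]
```

View pics/w5.png

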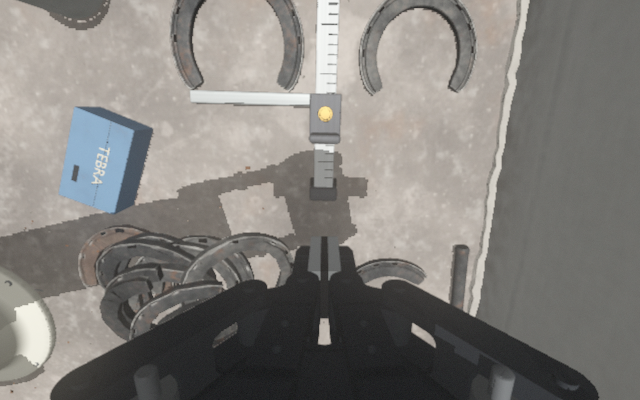

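```bash
python3 - <<'E'
from h import *
delta([420,-210,300],0)
E
```

```text
delta [-0.5537 -0.1135 -0.0566] [-9.000e-04  6.000e-04  7.855e-01] from [510.6 233.  254.7]
```

drive_tool(
  deltas=[
    [[-0.554,-0.113,-0.057],[0,0,0.785]],
    [[-0.554,-0.113,-0.057],[0,0,0.785]],
    [[-0.554,-0.113,-0.057],[0,0,0.785]],
    [[-0.554,-0.113,-0.057],[0,0,0.785]],
    [[-0.554,-0.113,-0.057],[0,0,0.785]],
    [[-0.554,-0.113,-0.057],[0,0,0.785]],
    [[-0.554,-0.113,-0.057],[0,0,0.785]],
    [[-0.554,-0.113,-0.057],[0,0,0.785]],
    [[-0.554,-0.113,-0.057],[0,0,0.785]],
    [[-0.554,-0.113,-0.057],[0,0,0.785]],
  ],
)

```text
time_s: 9.9
tcp_pos: [419.0, -214.3, 299.5]
eef_rot: [-3.14, 0.003, 0.059]
contact_force: [1.1, 0.4, 0.0]
finger_gap: -0.005
grip_force: 0.0
```

```bash
python3 - <<'E'
from h import *
delta([420,-210,300],0)
E
```

```text
delta [ 0.0016 -0.0053 -0.0006] [-0.0006  0.0014  0.0293] from [ 419.  -214.3  299.5]
```

drive_tool(
  deltas=[
    [[0,0,0],[0,0,0]],
    [[0,0,0],[0,0,0]],
    [[0,0,0],[0,0,0]],
  ],
)

```text
time_s: 10.2
tcp_pos: [420.9, -208.9, 300.3]
eef_rot: [-3.14, 0.001, 0.075]
contact_force: [-0.0, -0.1, 0.6]
finger_gap: 0.001
grip_force: 0.0
```

```bash
python3 - <<'E'
from h import *
p,D=vision.get_image("wrist"); f,cx,cy,R,t=cal("wrist"); cv2.imwrite("pics/w6.png",p)
v,u=np.mgrid[0:400,0:640]
o=-R.T@t; d=np.stack([(u-cx)/f,(v-cy)/f,np.ones_like(u)],-1)@R; P9=o+d*((9-o[2])/d[...,2])[...,None]
for k in ("new_short","new_medium","new_long"):
    for m in trace("wrist",k)[:3]:
        Q=P9[m["pixels"]][:,:2]; (c,(w,h),a)=cv2.minAreaRect(Q.astype(np.float32)); print(k,round(m["p"],2),np.round(m["rect"]),"rect",np.round(c),round(w),round(h),round(a,1),"lowx",Q.min(0).round(),Q.max(0).round())
    for m in mark_of("wrist",k+"_toe")[:2]: print("  toe",np.round(m["xy"]),round(m["p"],2),onplane("wrist",*m["xy"],9).round())
E
```

```text
new_short 0.55 [211.   1. 322.  98.] rect [ 554. -127.] 131 106 88.5 lowx [ 501. -193.] [609. -62.]
  toe [266.  89.] 0.68 [ 511. -128.    9.]
new_medium 0.76 [ 77.   0. 201.  64.] rect [565.  27.] 71 146 4.3 lowx [529. -43.] [605. 102.]
  toe [130.  51.] 0.9 [544.  42.   9.]
new_long 0.82 [335.   0. 460.  86.] rect [ 577. -287.] 93 150 4.3 lowx [ 530. -359.] [ 629. -209.]
new_long 0.18 [192. 164. 410. 243.] rect [ 358. -180.] 117 304 4.0 lowx [ 309. -328.] [427. -25.]
  toe [399.  70.] 0.65 [ 547. -298.    9.]
```

View pics/w6.png

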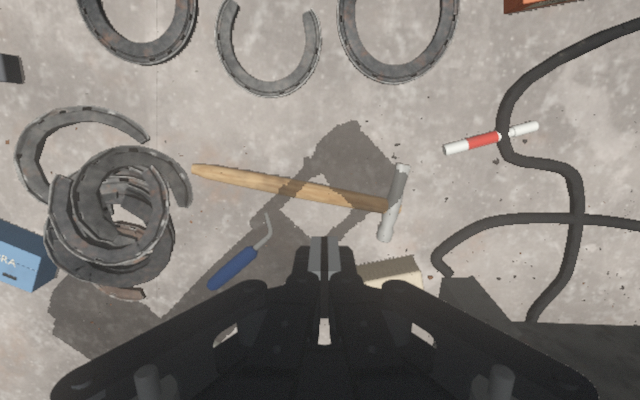

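The row in the picture: left (x 77–201), middle (211–322, the smallest) and right (335–460), which is the widest. The heels are cropped, so I'll move forward to measure lengths.

drive_tool(
  deltas=[
    [[0.05,0,-0.05],[0,0,0.037]],
    [[0.1,0,-0.1],[0,0,0.037]],
    [[0.125,0,-0.1],[0,0,0.037]],
    [[0.125,0,-0.1],[0,0,0.037]],
    [[0.125,0,-0.1],[0,0,0.037]],
    [[0.125,0,-0.1],[0,0,0.037]],
  ],
)

```text
time_s: 11.15
tcp_pos: [519.8, -203.0, 380.5]
eef_rot: [-3.141, 0.002, -0.003]
contact_force: [-0.6, -0.2, 0.8]
finger_gap: -0.001
grip_force: 0.0
```

```bash
python3 - <<'E'
from h import *
p,D=vision.get_image("wrist"); f,cx,cy,R,t=cal("wrist"); cv2.imwrite("pics/w7.png",p)
v,u=np.mgrid[0:400,0:640]
o=-R.T@t; d=np.stack([(u-cx)/f,(v-cy)/f,np.ones_like(u)],-1)@R; P9=o+d*((9-o[2])/d[...,2])[...,None]
for k in ("new_short","new_medium","new_long"):
    for m in trace("wrist",k)[:2]:
        Q=P9[m["pixels"]][:,:2]; (c,(w,h),a)=cv2.minAreaRect(Q.astype(np.float32)); print(k,round(m["p"],2),np.round(m["rect"]),"rect",np.round(c),round(w),round(h),round(a,1),"lowx",Q.min(0).round(),Q.max(0).round())
    for m in mark_of("wrist",k+"_toe")[:2]: print("  toe",np.round(m["xy"]),round(m["p"],2),onplane("wrist",*m["xy"],9).round())
E
```

```text
new_short 0.59 [233.  96. 319. 165.] rect [ 556. -127.] 131 108 86.4 lowx [ 502. -193.] [613. -62.]
  toe [277. 160.] 0.68 [ 509. -126.    9.]
new_medium 0.74 [128.  67. 222. 149.] rect [588.  33.] 144 119 80.5 lowx [529. -42.] [655. 102.]
new_medium 0.19 [238.  95. 317. 162.] rect [ 555. -127.] 131 106 86.3 lowx [ 502. -193.] [611. -62.]
  toe [173. 140.] 0.81 [542.  41.   9.]
new_long 0.68 [327.  56. 422. 149.] rect [ 595. -285.] 129 148 4.2 lowx [ 530. -359.] [ 663. -210.]
  toe [379. 138.] 0.72 [ 545. -293.    9.]
```

View pics/w7.png

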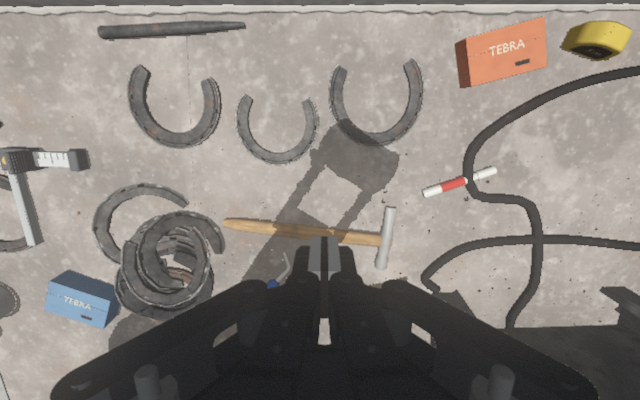

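Right shoe (327–422 × 56–149) measures 129×148 mm, so it is new_long; the gauge stopped at about 53 mm of travel, which means a 132 mm shoe. The toe is at about (541, -290).

```bash
python3 - <<'E'
from h import *
delta([541,-290,150],0)
E
```

```text
delta [0.0262 0.1084 0.2893] [ 0.      0.     -0.0018] from [ 520.4 -203.2  381.4]
```

drive_tool(
  deltas=[
    [[0.026,0.108,0.06],[0,0,0]],
    [[0.026,0.108,0.12],[0,0,0]],
    [[0.026,0.108,0.18],[0,0,0]],
    [[0.026,0.108,0.24],[0,0,0]],
    [[0.026,0.108,0.289],[0,0,0]],
    [[0.026,0.108,0.289],[0,0,0]],
    [[0.026,0.108,0.289],[0,0,0]],
    [[0.026,0.108,0.289],[0,0,0]],
  ],
)

```text
time_s: 12.3
tcp_pos: [542.5, -290.5, 152.9]
eef_rot: [3.139, -0.003, -0.003]
contact_force: [0.8, -0.6, -0.2]
finger_gap: -0.0
grip_force: 0.0
```

```bash
python3 - <<'E'
from h import *
p,D=vision.get_image("wrist"); 
for m in mark_of("wrist","new_long_toe")[:2]: print("  toe",np.round(m["xy"]),round(m["p"],2),onplane("wrist",*m["xy"],9).round())
delta([541,-290,57],0)
E
```

```text
toe [326. 189.] 0.84 [ 545. -294.    9.]
delta [-0.0032 -0.0016  0.1214] [ 0.002  -0.0025 -0.0015] from [ 543.1 -290.9  154.1]
```

drive_tool(
  deltas=[
    [[0,0.001,0.03],[0,0,0]],
    [[0,0.001,0.06],[0,0,0]],
    [[0,0.001,0.09],[0,0,0]],
    [[0,0.001,0.108],[0,0,0]],
    [[0,0.001,0.118],[0,0,0]],
    [[0,0.001,0.118],[0,0,0]],
  ],
)

```text
time_s: 13.0
tcp_pos: [541.4, -290.5, 56.0]
eef_rot: [3.142, -0.0, -0.003]
contact_force: [-0.4, -0.1, 0.8]
finger_gap: -0.002
grip_force: 0.0
```

drive_tool(
  deltas=[
    [[0,0,0],[0,0,0]],
    [[0,0,0],[0,0,0]],
    [[0,0,0],[0,0,0]],
    [[0,0,0],[0,0,0]],
    [[0,0,0],[0,0,0]],
    [[0,0,0],[0,0,0]],
    [[0,0,0],[0,0,0]],
    [[0,0,0],[0,0,0]],
    [[0,0,0],[0,0,0]],
    [[0,0,0],[0,0,0]],
  ],
)

```text
time_s: 14.0
tcp_pos: [541.2, -290.4, 55.8]
eef_rot: [-3.142, -0.0, -0.003]
contact_force: [-0.5, -0.0, 0.7]
finger_gap: 0.002
grip_force: 0.0
```

drive_tool(
  deltas=[
    [[0,0,0],[0,0,0]],
    [[0,0,0],[0,0,0]],
    [[0,0,0],[0,0,0]],
    [[0,0,0],[0,0,0]],
    [[0,0,0],[0,0,0]],
    [[0,0,0],[0,0,0]],
    [[0,0,0],[0,0,0]],
    [[0,0,0],[0,0,0]],
    [[0,0,0],[0,0,0]],
    [[0,0,0],[0,0,0]],
  ],
)

```text
time_s: 15.0
tcp_pos: [541.2, -290.4, 55.8]
eef_rot: [3.142, 0.0, -0.003]
contact_force: [-0.1, 0.4, -0.8]
finger_gap: 0.001
grip_force: 0.0
```

drive_tool(
  deltas=[
    [[0,0,0],[0,0,0]],
    [[0,0,0],[0,0,0]],
    [[0,0,0],[0,0,0]],
    [[0,0,0],[0,0,0]],
    [[0,0,0],[0,0,0]],
    [[0,0,0],[0,0,0]],
    [[0,0,0],[0,0,0]],
    [[0,0,0],[0,0,0]],
    [[0,0,0],[0,0,0]],
    [[0,0,0],[0,0,0]],
  ],
)

```text
time_s: 16.0
tcp_pos: [541.2, -290.4, 55.8]
eef_rot: [3.142, 0.0, -0.003]
contact_force: [0.1, -0.1, -0.3]
finger_gap: -0.004
grip_force: 0.0
```

drive_tool(
  deltas=[
    [[0,0,0],[0,0,0]],
    [[0,0,0],[0,0,0]],
    [[0,0,0],[0,0,0]],
    [[0,0,0],[0,0,0]],
    [[0,0,0],[0,0,0]],
  ],
)

```text
time_s: 16.5
tcp_pos: [541.2, -290.4, 55.8]
eef_rot: [3.142, 0.0, -0.003]
contact_force: [0.3, 0.2, -0.7]
finger_gap: -0.001
grip_force: 0.0
```

```bash
python3 - <<'E'
from h import *
s=status.observe(); print(s["time_s"],s["tcp_pos"],s["eef_rot"],s["contact_force"])
p,D=vision.get_image("wrist")
for m in mark_of("wrist","new_long_toe")[:2]: print("toe",np.round(m["xy"]),round(m["p"],2),onplane("wrist",*m["xy"],9).round())
E
```

```text
16.5 [ 541.20291735 -290.41570212   55.80464495] [ 3.14158326e+00  3.64089124e-05 -3.21457322e-03] [ 0.3216809   0.21571486 -0.66084528]
toe [326. 228.] 0.56 [ 545. -292.    9.]
```

```bash
python3 -c "
from cell import finish_job
print(finish_job())"
```

```text
the job is handed in; nothing more can be done
None
```

I pushed the jaw snug at about 53 mm of travel, so the gauged shoe is 132 mm long. The fingertips held still for over 3 s, and finished, about 28 mm above the toe of `new_long`; the job is handed in, but no verdict was returned.

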